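Clamp a test bar until the ratchet cap clicks

ROBOT

A 7-joint arm with a two-finger parallel gripper is mounted at the origin on the work surface. World frame = base frame: x ahead of the robot, y to its left, z up, the work surface at z = 0. Lengths are in m, angles in rad, forces in N, time in s.
With the tool pointing down it reaches from about 0.4 to 0.85 m from the base axis. Payload 10.4 kg.
Tool frame: the origin (TCP) lies at the very end of the fingers, on their centre line; the grasp point (between the pads) lies 19 mm behind it; z points along the fingers, y is the direction in which the jaws open and shut (so a half turn about z gives the same grasp; the last joint's range is limited). The gripper opens to 85 mm and grips with 20 to 120 N. Pads are 22 mm wide; open, the fingers measure 114 mm over their backs; the gripper's body (76 mm by 85 mm) begins 54 mm behind the grasp point. The pads swing forward as they close: fully open they stand 13 mm farther back than shut.
Start: joints at [1.252, 0.332, -0.065, 1.46, 0.022, 1.35, -0.088], TCP at [0.182, -0.598, 0.231] pointing down, gripper open.
Joint ranges: [-2.6, 2.6], [-0.5, 2.12], [-1.47, 1.34], [0.16, 2.42], [-1.27, 4.41], [0.06, 2.06], [-2.6, 2.6]. Speed limits (rad/s): [2.22, 2.22, 2.79, 2.79, 3.14, 3.14, 3.14].

INTERFACE

Orientations are given as a unit quaternion [w, x, y, z].
In Python, from plant import * gives the robot as it stands.
- The arm moves only by the shell command python3 -m inch 'ROWS' [FORCE]. ROWS is JSON, a list of rows, each a list of 7 numbers: the opening in per cent of the stroke, from 0 (shut) to 100 (fully open), then the shift along the tool's x, y, z in m, then the turn, a rotation vector about the tool's x, y, z in rad. In form: [[gripper, tx, ty, tz, rx, ry, rz], ...]. A call has 1 to 10 rows; each row is the pose to reach, as a shift and turn from the pose commanded when the call began, along the tool's axes at that moment; what a row does not reach only later rows make up. A row lasts 1/12 s, in which the tool goes at most 41.7 mm and 7.16 degrees, less where a joint would pass 70% of its speed; a pose out of reach is approached as far as the arm can. A call with a gripper value outside its range is refused whole. The fingers move at their own pace and stop on an object; FORCE is the grip in N (left out, the last holds). Time passes only in rows, so rows that repeat a pose let the fingers close. It gives the time, the measured TCP pose, the force and the opening at its end, in the units of the state.
- get_state(): the state, without advancing time (a new reading comes with each control period).
- get_image(name): name is "side" or "top" or "wrist"; returns the picture (420x560x3 uint8, red, green, blue); there is no depth.
- calibration(name): a dict with "K" (3x3 intrinsics, pixels), "extrinsics" (4x4, takes a point from world to camera coordinates). Camera axes: x right, y up, looking along -z (the intrinsics and any distortion apply to the point x, -y, -z); pixel columns grow to the right and rows downward; lengths in m; the calibration is good to about 2 mm. A picture is of the moment at which its call begins: read the wrist's pose just before it. calibration takes no time and is no camera call; for the wrist camera it gives the pose at the moment of the call.
- job_done(): hands the job in, once; it reports no verdict.
The state is a dict: "t": time; "joints": joint angles; "joint_vel": joint speeds; "joint_torque": joint torques, N m; "eef_pos": TCP position; "tcp_rot": TCP orientation; "force": force on the tool from outside, world axes, zero at the start; "torque": the same for the moment, N m; "width": finger opening in m.
Only numpy, scipy, OpenCV 4.12 (cv2) and the standard library are available. Lean on these libraries where they do the work, as an engineer would, in place of code of your own. Each camera call takes 0.05 s, during which the arm holds its last target.

TASK

Put the loose metal bar lengthwise and flat into the clamp's channel and slide it gently in until it is home against the steel stop. Then turn the white winged cap clockwise until the screw grips the bar and the ratchet clicks and slips: one or two clicks, no more. Let go, leaving the bar home and gripped, and leave the bottle, beaker and jar alone.

Things in the scene. Friction and masses are not known exactly. Their poses are not given: they have to be found in the camera images.
- clamp: Grey screw clamp fixed to the bench. Origin: on the bench under the vertical screw axis; x points from the channel's open mouth (roughly facing the robot) to the stop, z up. Base plate x -75 to +45 mm, 110 wide, top 15 mm above the bench: the bar lies on it. A bridge (x +-20, 102 wide, heights 64 to 82) on two columns 70 mm apart carries the screw.
- mouth (a point): Middle of the channel's flared mouth, on the base plate's top at clamp x = -59 mm. The channel runs along clamp x between two rails (x -35 to +25 mm) 34 mm apart and 10 mm tall; from x -35 to -59 they flare outward.
- home (a point): Point on the base plate's top, 15 mm above the bench, at clamp x = -40 mm, y = 0: where the bar's origin is when the bar is home. The bar's free end then sticks out 30 mm in front of the base plate. The screw tip hangs 3 to 12 mm above the bar's top before it is turned; how far differs each time.
- stop: Steel stop block, 34 wide, 22 mm tall, across the far end of the channel; its face towards the bar is at clamp x = +25 mm. The bar must meet it gently (under 40 N). Origin: centre of its underside.
- bar: Loose plain aluminium bar, 130 x 30 x 20 mm (x, y, z), about 0.2 kg, lying flat on the bench. Origin: centre of its underside. Both ends are alike.
- collar: Steel disc 42 mm across, 5 tall, on the bridge: the head of the screw, turning with it, a small dark mark on its +x edge. Origin: on the axis, 83 mm above the bench. Clockwise from above drives the screw tip down 4.5 mm per rad; the tip alone moves, the collar keeps its height. Stiff (about 0.25 N m), stays where it is left.
- cap: White round cap on the collar, 48 mm across, 14 tall, with a straight wing on top to grip: 46 long (its x) x 12 wide (y), 103 to 126 mm above the bench. Origin: on the axis, 89 mm above the bench; its height never changes. It drives the collar through a click ratchet.
- wing_end (a point): Top of the cap's wing at its +x end, 23 mm from the axis. Ratchet: 12 steps a turn. Cap and collar turn as one up to about 0.4 N m; then the cap jumps a step (0.52 rad) on the collar and the torque drops at each click, even below zero. Before any click this end is over the collar's mark; each click leaves it 0.52 rad further clockwise.
- reagent: Bystander: brown bottle 115 mm tall, 56 across. Origin: centre of its underside.
- beaker: Bystander: open glass beaker 90 mm tall, 70 across. Origin: centre of its underside.
- jar: Bystander: glass jar with white lid, 70 mm tall, 60 across. Origin: centre of its underside.
Things that resemble listed ones, but are neither listed nor needed, are in the scene too. Of the things that look like the bar, take the one that is nearest to the robot's base at the start.

How it is judged:
On the way, in this order (a step that is already met when the one before it is completed fails the run):
1. the bar lies flat in the channel, home against the stop (within 4 mm) (x of bar in the frame of clamp above -0.044 m and y of bar in the frame of clamp between -0.004 and 0.004 m and z of bar in the frame of clamp below 0.018 m and angle between the x axis of bar and the x axis of clamp, either way round below 0.1 rad), for 0.2 s.
2. the cap has clicked at least once on the collar with the screw on the bar (x of wing_end in the frame of collar below 0.0215 m and contact force between collar and bar above 6 N), for 0.2 s.
At the end, for the whole second after the job is handed in: The bar lies flat in the channel within 4 mm of home against the stop and within 0.1 rad of the channel's line, still; the screw presses on it with more than 6 N; the cap has slipped one or two clicks clockwise on the collar; the robot touches nothing (all of step 1 and all of step 2 and y of wing_end in the frame of collar below 0 m and linear speed of bar below 0.01 m/s).
It fails at once if the cap is ratcheted past two clicks (x of wing_end in the frame of collar below 0.006 m).
It fails at once if the bar is rammed against the stop (over 40 N) (contact force between stop and bar above 40 N).
It fails at once if the bottle is moved more than 30 mm (distance of reagent from where it was at the start of the episode above 0.03 m).
It fails at once if the beaker is moved more than 30 mm (distance of beaker from where it was at the start of the episode above 0.03 m).
It fails at once if the jar is moved more than 30 mm (distance of jar from where it was at the start of the episode above 0.03 m).
It also fails if it takes over 72 s, if anything falls off the work surface, if the arm or the gripper's body presses on something with over 40 N, if the wrist force passes 120 N, or if a joint passes its speed limit or range.

## Working session

There is one attempt and no reset: what is moved stays moved. The work goes in short steps, Python scripts to look and compute and a shell command to move; the robot and the scene stay as the last step left them, time stands still between calls to the robot, and variables do not carry over. Pictures are saved under pics/ and viewed, and the job is handed in when it is done.

```bash
ls -la; mkdir -p pics; python3 - <<'E'
from plant import *
import cv2,numpy as np
print(get_state())
for n in ["side","top","wrist"]:
    c=calibration(n); print(n,np.round(c["K"],1).tolist(),np.round(c["extrinsics"],4).tolist(),[k for k in c])
    im=get_image(n); cv2.imwrite(f"pics/{n}0.png",im[:,:,::-1])
E
```

```text
total 12
drwxr-xr-x  3 agent agent 4096 Dec  6 07:23 .
drwxr-xr-x 23 root  root  4096 Dec  6 07:23 ..
drwxr-xr-x  2 agent agent 4096 Dec  6 07:23 pics
{'t': 0.0, 'joints': array([ 1.25240551,  0.33289789, -0.06469135,  1.46093174,  0.02161241,
        1.34992058, -0.0884766 ]), 'joint_vel': array([-0.00034225,  0.00031381, -0.0005742 ,  0.0004151 , -0.00034347,
        0.00151716, -0.00048374]), 'joint_torque': array([-4.42311557e-04, -6.25447726e+01,  4.90495178e-02, -3.91601658e+01,
        1.62451708e-02,  9.97396186e-03,  1.67748959e-05]), 'eef_pos': array([ 0.18206029, -0.59749945,  0.23050425]), 'tcp_rot': array([-7.15599542e-04,  9.89080276e-01,  1.47375961e-01, -1.48447509e-04]), 'force': array([-0.67912229,  1.17018947,  0.86680045]), 'torque': array([-0.01248986,  0.03635527, -0.00375322]), 'width': 0.08512507104537419}
side [[505.0, 0.0, 280.7], [0.0, 505.0, 205.6], [0.0, 0.0, 1.0]] [[-0.7795, -0.626, 0.0222, 0.4483], [0.3117, -0.3569, 0.8806, -0.3124], [-0.5434, 0.6933, 0.4733, -1.1459], [0.0, 0.0, 0.0, 1.0]] ['K', 'extrinsics']
top [[456.5, 0.0, 283.1], [0.0, 456.5, 208.3], [0.0, 0.0, 1.0]] [[-0.0439, -0.999, -0.0041, -0.0281], [0.9789, -0.0438, 0.1998, -0.6557], [-0.1998, 0.0048, 0.9798, -1.2403], [0.0, 0.0, 0.0, 1.0]] ['K', 'extrinsics']
wrist [[311.8, 0.0, 272.8], [0.0, 311.8, 204.6], [0.0, 0.0, 1.0]] [[0.2918, -0.9565, -0.0012, -0.6236], [0.9191, 0.2808, -0.2765, 0.0362], [0.2649, 0.0796, 0.961, -0.3787], [0.0, 0.0, 0.0, 1.0]] ['K', 'extrinsics']
```

View pics/side0.png

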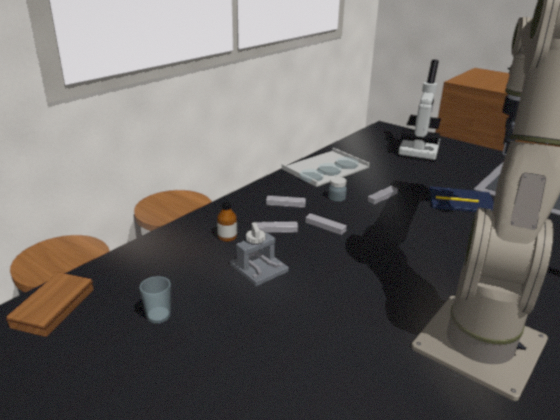

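View pics/top0.png

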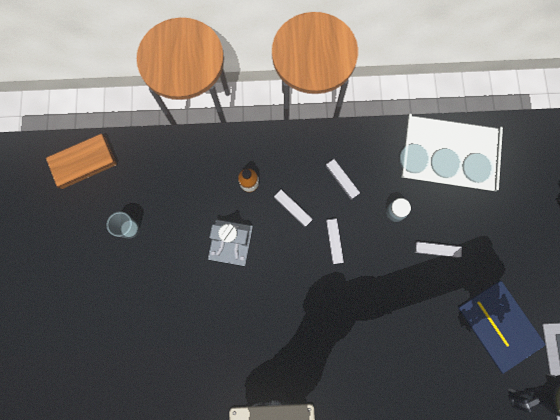

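View pics/wrist0.png

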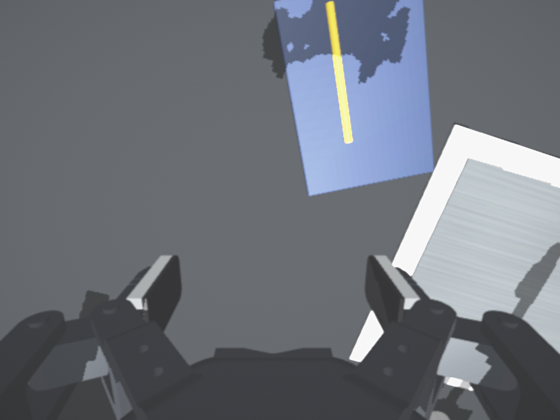

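The side view has the clamp at about (259,255), four bar-like pieces, the bottle at (227,222), the beaker at (157,300) and the jar at (338,188). The top view has bars at (293,208), (343,178), (335,241) and (438,249), and the clamp at (230,243) with its mouth facing down. Next I'll measure.

```bash
cat > h.py <<'E'
from plant import *
import cv2,numpy as np
def ray(cal,u,v):
    K=np.array(cal["K"]);E=np.array(cal["extrinsics"])
    d=np.array([(u-K[0,2])/K[0,0],-(v-K[1,2])/K[1,1],-1.0])
    R=E[:3,:3];return -R.T@E[:3,3],R.T@d
def on(cal,u,v,z):
    o,d=ray(cal,u,v);return o+d*(z-o[2])/d[2]
def proj(cal,p):
    K=np.array(cal["K"]);E=np.array(cal["extrinsics"]);c=E[:3,:3]@np.array(p)+E[:3,3]
    return np.array([K[0,0]*c[0]/-c[2]+K[0,2],K[1,1]*-c[1]/-c[2]+K[1,2]])
def rect(cal,cnt,z):
    w=np.array([on(cal,*p[0],z)[:2] for p in cnt],np.float32)*1000
    (cx,cy),(a,b),t=cv2.minAreaRect(w)
    bx=cv2.boxPoints(((cx,cy),(a,b),t));e=[bx[1]-bx[0],bx[2]-bx[1]];L=max(e,key=np.linalg.norm)
    return np.round([cx,cy],1),np.round(sorted([a,b]),1),round(np.arctan2(L[1],L[0])%np.pi,3)
E
python3 - <<'E'
from h import *
c=calibration("top"); im=cv2.imread("pics/top0.png")
hsv=cv2.cvtColor(im,cv2.COLOR_BGR2HSV)
m=((hsv[:,:,1]<45)&(hsv[:,:,2]>110)).astype(np.uint8)
m[:140]=0
n,l,st,ce=cv2.connectedComponentsWithStats(m)
for i in range(1,n):
    if st[i,4]<60: continue
    cnt=cv2.findContours((l==i).astype(np.uint8),0,1)[0][0]
    r=rect(c,cnt,0.02); print(st[i],ce[i].round(),*r, round(float(np.hypot(*r[0]))))
cv2.imwrite("pics/topz.png",cv2.resize(im[190:280,190:290],None,fx=6,fy=6,interpolation=cv2.INTER_CUBIC))
cv2.imwrite("pics/topb.png",cv2.resize(im[150:270,270:470],None,fx=4,fy=4,interpolation=cv2.INTER_CUBIC))
im=cv2.imread("pics/side0.png")
cv2.imwrite("pics/sidez.png",cv2.resize(im[210:290,215:305],None,fx=7,fy=7,interpolation=cv2.INTER_CUBIC))
E
```

```text
[ 400  140  102   51 4367] [453. 162.] [ 774.6 -572.3] [157.1 311. ] 1.525 963
[326 159  34  40 466] [343. 178.] [ 747.2 -239.8] [ 33.  131.1] 0.575 785
[240 180  19  12  64] [250. 187.] [734.5  38.2] [26.2 56. ] 1.822 735
[274 189  38  37 468] [293. 208.] [664.1 -86. ] [ 32.5 129.2] 0.751 670
[390 198  21  22 349] [400. 208.] [ 646.6 -403. ] [56.1 67.3] 2.612 762
[107 212  31  25 343] [124. 226.] [637.4 419.2] [71.7 90.1] 1.526 763
[326 219  18  45 491] [334. 241.] [ 560.3 -203.1] [ 32.  131.7] 0.088 596
[ 208  223   45   43 1398] [229. 244.] [569.2 106.5] [117.8 118.6] 1.356 579
[416 242  46  15 497] [438. 249.] [ 521.7 -502.9] [ 33.7 130.6] 1.414 725
[543 323  17  53 627] [552. 347.] [ 233.3 -785.1] [ 44.6 141.3] 2.978 819
[ 229  404   86   16 1117] [273. 413.] [101.4  -1.1] [ 38.1 231. ] 1.528 101
```

View pics/topz.png

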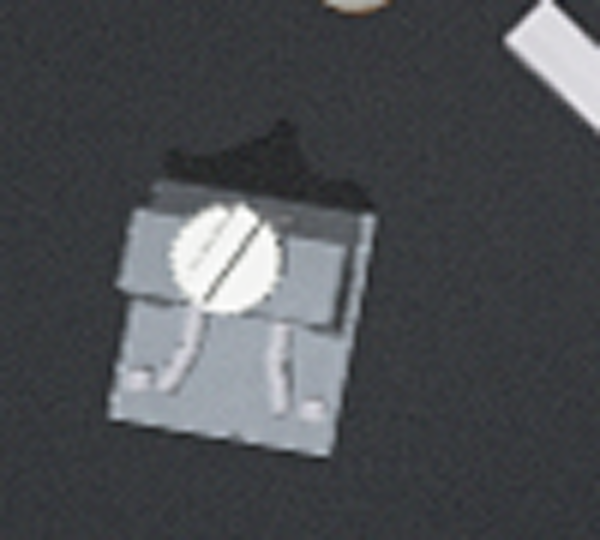

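View pics/sidez.png

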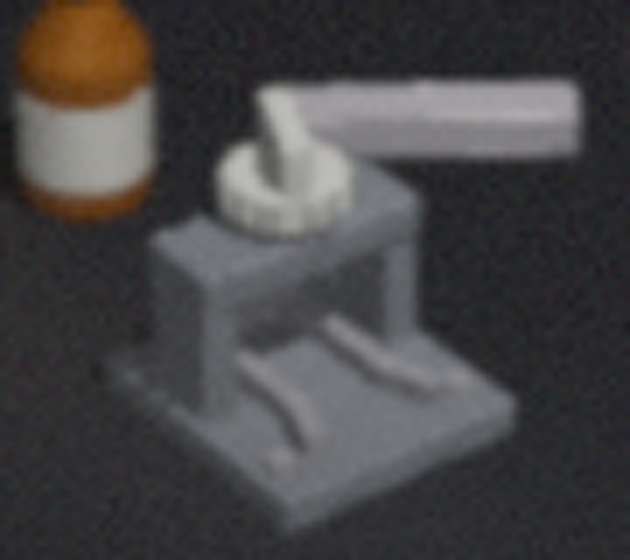

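View pics/topb.png

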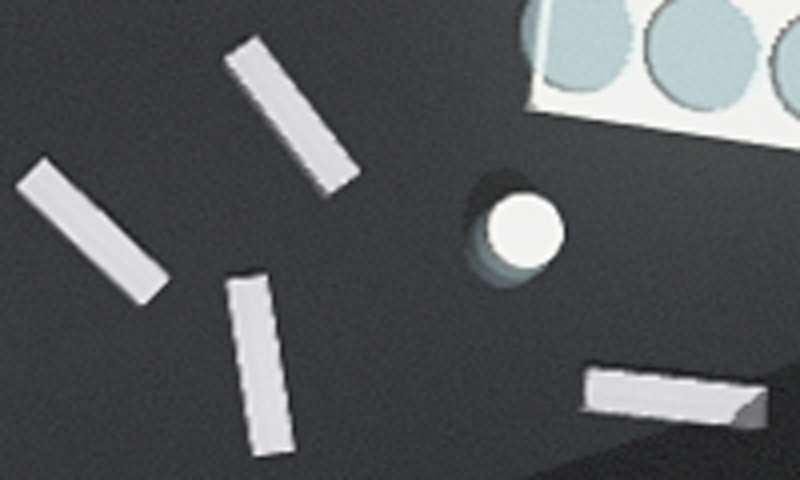

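```bash
python3 - <<'E'
from h import *
c=calibration("top"); s=calibration("side")
f=lambda x,y,z:on(c,190+x/6-.4,190+y/6-.4,z)*1000
FL,FR,BR=f(110,420,.015),f(330,457,.015),f(375,212,.015)
print(FL,FR,BR, np.linalg.norm(FL-FR),np.linalg.norm(BR-FR))
print("yaw from front",np.arctan2(*( (FL-FR)[:2]*[-1,1])), "side",np.arctan2((BR-FR)[1],(BR-FR)[0]))
print("cap rim ctr z.103",f(227,260,.103))
ya=-0.21
for p in ["BL bridge"]: print(f(140,210,.082),f(352,242,.082),f(118,288,.082),f(335,328,.082))
# side view
g=lambda x,y,z:on(s,215+x/7-.43,210+y/7-.43,z)*1000
print("side: front corner",g(285,515,.015), "right",g(518,398,.015),"cap",g(284,178,.103))
print("wing top side ends", g(270,90,.126), g(297,140,.126))
E
```

```text
[521.7064089  167.89148431  15.        ] [499.12763994  61.67999843  15.        ] [618.1959875   36.28481007  15.        ] 108.58490015033401 121.74640439640588
yaw from front -0.20946491962154173 side -0.21013391355811048
cap rim ctr z.103 [584.03654893  99.00187749 103.        ]
[612.70087635 141.76875275  82.        ] [593.15276988  43.0542698   82.        ] [576.36816403 152.48620547  82.        ] [553.19678544  52.08785202  82.        ]
side: front corner [519.41999236 174.50920368  15.        ] right [499.97102529  60.13449279  15.        ] cap [581.05206838 104.73246222 103.        ]
wing top side ends [602.74845019  88.09806941 126.        ] [570.52736575 109.29426287 126.        ]
```

```bash
cat >> h.py <<'E'
from scipy.spatial.transform import Rotation as Ro
def todo(pos,yaw):
    s=get_state();q=s["tcp_rot"];R=Ro.from_quat([q[1],q[2],q[3],q[0]])
    T=Ro.from_euler('z',yaw)*Ro.from_euler('x',np.pi)
    d=R.as_matrix().T@(np.array(pos)-s["eef_pos"]); r=(R.inv()*T).as_rotvec()
    print("shift",d.round(4),"turn",r.round(4),"t",s["t"],"w",s["width"])
E
python3 - <<'E'
from h import *
todo([.515,-.207,.12],.088)
E
```

```text
shift [ 0.4323 -0.2764  0.111 ] turn [-1.100e-03  2.000e-04  2.078e-01] t 0.15 w 0.0853462007216993
```

```bash
python3 -m inch '[[100,0.04,-0.026,0.01,0,0,0.02],[100,0.08,-0.05,0.02,0,0,0.04],[100,0.112,-0.072,0.03,0,0,0.06],[100,0.145,-0.093,0.037,0,0,0.08],[100,0.178,-0.114,0.045,0,0,0.1],[100,0.211,-0.135,0.054,0,0,0.12],[100,0.244,-0.156,0.063,0,0,0.14],[100,0.277,-0.177,0.071,0,0,0.16],[100,0.31,-0.198,0.08,0,0,0.18],[100,0.343,-0.219,0.088,0,0,0.208]]'; python3 - <<'E'
from h import *
todo([.515,-.207,.12],.088)
E
```

```text
t: 0.98
eef_pos: [0.4472, -0.2866, 0.1428]
tcp_rot: [0.0, 0.999, 0.043, -0.0]
force: [0.5, -0.4, -0.4]
width: 0.0851
shift [ 0.0744 -0.0735  0.0228] turn [ 0.0001  0.0001 -0.0013] t 0.9833 w 0.08508183050609792
```

```bash
python3 -m inch '[[100,0.028,-0.028,0.008,0,0,0],[100,0.05,-0.05,0.015,0,0,0],[100,0.068,-0.067,0.021,0,0,0],[100,0.074,-0.073,0.022,0,0,0],[100,0.074,-0.073,0.022,0,0,0],[100,0.074,-0.073,0.022,0,0,0]]'; python3 - <<'E'
from h import *
c=calibration("wrist"); im=get_image("wrist")[:,:,::-1]; cv2.imwrite("pics/w1.png",im)
np.save("w1.npy",np.array(c["extrinsics"]))
E
```

```text
t: 1.48
eef_pos: [0.5133, -0.2099, 0.1212]
tcp_rot: [0.0, 0.999, 0.044, -0.0]
force: [0.3, -0.7, -0.2]
width: 0.085
```

View pics/w1.png

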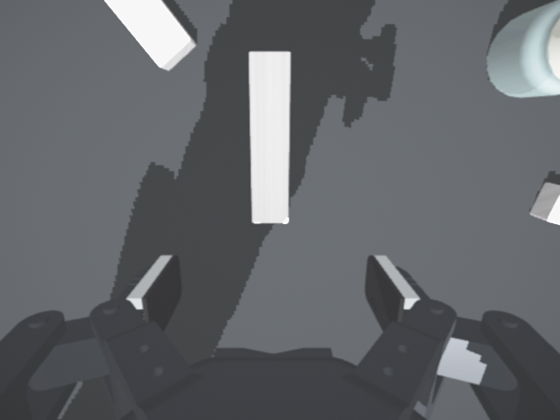

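The wrist view shows the bar upright in the picture, from (249..291, 51) to (252..289, 222), well between the fingers.

```bash
python3 - <<'E'
from h import *
c=calibration("wrist"); c["extrinsics"]=np.load("w1.npy"); im=cv2.imread("pics/w1.png")
m=(im.min(2)>150).astype(np.uint8); n,l,st,ce=cv2.connectedComponentsWithStats(m)
i=l[140,270]; cnt=cv2.findContours((l==i).astype(np.uint8),0,1)[0][0]
r=rect(c,cnt,.02);print(st[i],r)
for p in [(249,52),(291,52),(251,217),(290,217)]: print(on(c,*p,.02).round(4))
s=get_state();print(s["eef_pos"])
E
```

```text
[ 249   51   42  173 6798] (array([ 561.6, -202.3]), array([ 30.2, 129.7]), np.float32(0.088))
[ 0.6243 -0.1823  0.02  ]
[ 0.6269 -0.2121  0.02  ]
[ 0.5008 -0.1922  0.02  ]
[ 0.5036 -0.2242  0.02  ]
[ 0.51294496 -0.21082257  0.12141576]
```

```bash
python3 - <<'E'
from h import *
todo([.517,-.2065,.006],.088)
E
```

```text
shift [ 0.0045 -0.004   0.1154] turn [ 0.0008  0.0005 -0.0019] t 1.5333 w 0.08545362329367147
```

```bash
python3 -m inch '[[100,0.002,-0.002,0.03,0,0,0],[100,0.004,-0.004,0.06,0,0,0],[100,0.004,-0.004,0.085,0,0,0],[100,0.004,-0.004,0.105,0,0,0],[100,0.004,-0.004,0.114,0,0,0],[100,0.004,-0.004,0.114,0,0,0],[100,0.004,-0.004,0.114,0,0,0]]' && python3 -m inch '[[0,0,0,0,0,0,0],[0,0,0,0,0,0,0],[0,0,0,0,0,0,0],[0,0,0,0,0,0,0],[0,0,0,0,0,0,0],[0,0,0,0,0,0,0],[0,0,0,0,0,0,0],[0,0,0,0,0,0,0]]' 60
```

```text
t: 2.12
eef_pos: [0.5173, -0.206, 0.008]
tcp_rot: [0.0, 0.999, 0.043, 0.0]
force: [0.1, -0.3, 1.4]
width: 0.0859
t: 2.78
eef_pos: [0.518, -0.2053, 0.0083]
tcp_rot: [0.0, 0.999, 0.044, 0.001]
force: [-0.9, 0.1, 6.8]
width: 0.0283
```

```bash
python3 -m inch '[[0,0,0,-0.02,0,0,0],[0,0,0,-0.05,0,0,0],[0,0,0,-0.085,0,0,0],[0,-0.02,-0.015,-0.12,0,0,0.05],[0,-0.045,-0.035,-0.125,0,0,0.12],[0,-0.065,-0.06,-0.125,0,0,0.2],[0,-0.08,-0.09,-0.125,0,0,0.27],[0,-0.088,-0.112,-0.125,0,0,0.298],[0,-0.088,-0.113,-0.125,0,0,0.298],[0,-0.088,-0.113,-0.125,0,0,0.298]]'; python3 - <<'E'
from h import *
todo([.431,.132,.13],-.21)
E
```

```text
t: 3.62
eef_pos: [0.4193, -0.099, 0.1325]
tcp_rot: [0.0, 0.995, -0.104, 0.0]
force: [-0.3, 0.2, -2.5]
width: 0.0283
shift [-0.0363 -0.2285  0.0023] turn [ 0.0008 -0.0002  0.0022] t 3.6167 w 0.028323893550645782
```

```bash
python3 -m inch '[[0,-0.006,-0.02,0,0,0,0],[0,-0.013,-0.055,0,0,0,0],[0,-0.019,-0.09,0,0,0,0],[0,-0.025,-0.125,0,0,0,0],[0,-0.03,-0.16,0,0,0,0],[0,-0.034,-0.19,0,0,0,0],[0,-0.036,-0.215,0,0,0,0],[0,-0.036,-0.228,0,0,0,0],[0,-0.036,-0.228,0,0,0,0],[0,-0.036,-0.228,0,0,0,0]]'; python3 - <<'E'
from h import *
c=calibration("wrist"); im=get_image("wrist")[:,:,::-1]; cv2.imwrite("pics/w2.png",im)
np.save("w2.npy",np.array(c["extrinsics"]))
im=get_image("top")[:,:,::-1]; cv2.imwrite("pics/top2.png",cv2.resize(im[170:380,170:370],None,fx=3.5,fy=2.8,interpolation=cv2.INTER_CUBIC)) 
im=get_image("side")[:,:,::-1]; cv2.imwrite("pics/side2.png",cv2.resize(im[180:320,180:360],None,fx=4,fy=4,interpolation=cv2.INTER_CUBIC)) 
E
```

```text
t: 4.45
eef_pos: [0.4326, 0.1304, 0.1321]
tcp_rot: [-0.0, 0.995, -0.104, -0.0]
force: [-0.0, -1.1, -2.4]
width: 0.0278
```

View pics/w2.png

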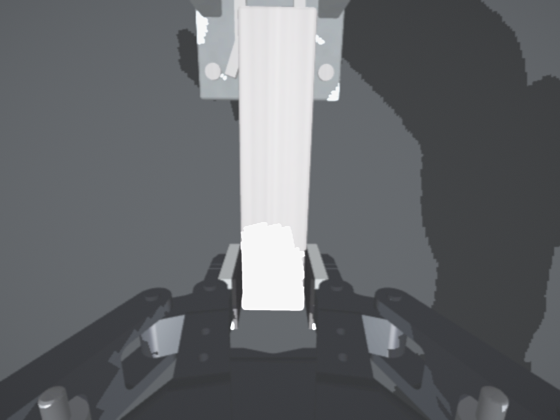

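View pics/side2.png

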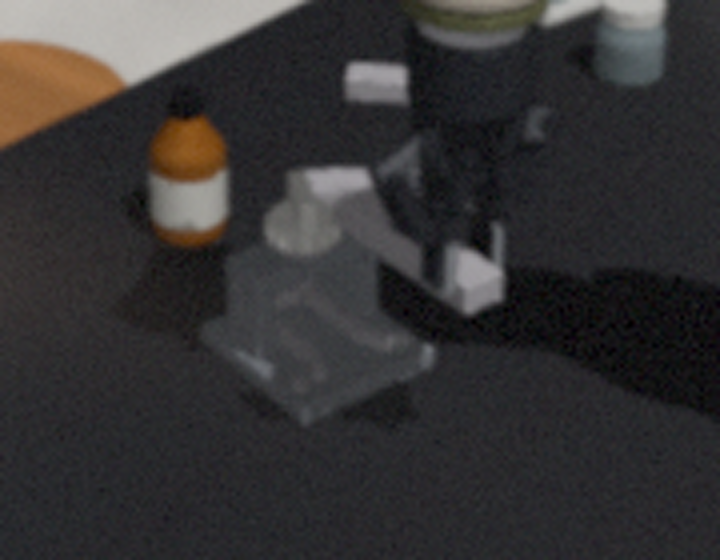

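View pics/top2.png

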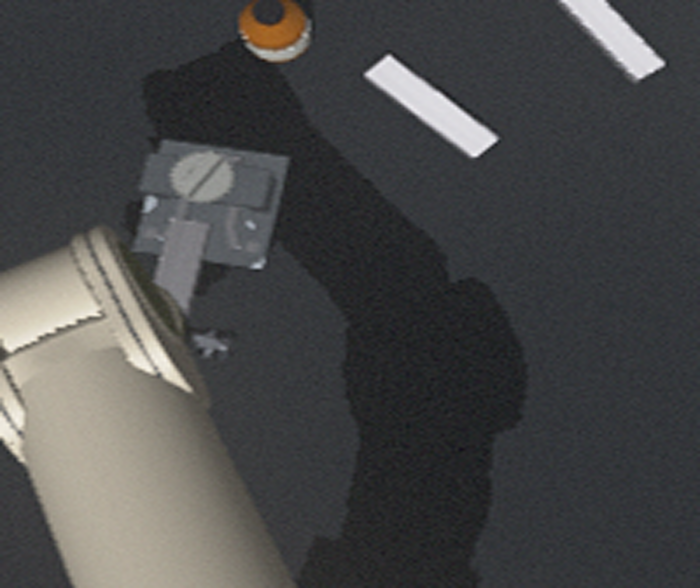

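The wrist view shows the held bar from (239..316, 10) to (242..303, 310). The plate's front corners are at (202,99) and (339,100), and two bolts are at (212,71) and (326,72). The bar is level in the side view.

```bash
python3 - <<'E'
from h import *
c=calibration("wrist"); c["extrinsics"]=np.load("w2.npy")
FL,FR=on(c,201.5,99.5,.015),on(c,339,100,.015); B=[on(c,212,71,.016),on(c,326,72,.016)]
print(FL,FR,np.linalg.norm(FL-FR),B)
d=FL-FR; yaw=np.arctan2(-d[0],d[1]); print("yaw",yaw); d=B[0]-B[1];print("yaw bolts",np.arctan2(-d[0],d[1]))
e=np.array([np.cos(yaw),np.sin(yaw)]); print("origin",(FL+FR)[:2]/2+.075*e)
# bar, top z = 
s=get_state();zt=s["eef_pos"][2]-.008+.02;print(s["eef_pos"],zt)
q=[on(c,*p,zt) for p in [(239,10),(316,10),(240.5,230),(308,230)]]
for a in q: print(a.round(4))
A=(q[0]+q[1])/2;D=(q[2]+q[3])/2;print("bar yaw",np.arctan2((A-D)[1],(A-D)[0]),"front",A, np.linalg.norm(q[0]-q[1]))
E
```

```text
[0.52391572 0.16931127 0.015     ] [0.50102076 0.06314661 0.015     ] 0.10860531053432392 [array([0.54219737, 0.15562201, 0.016     ]), array([0.52332716, 0.07006822, 0.016     ])]
yaw -0.21240232037491083
yaw bolts -0.2170896476422592
origin [0.58578278 0.10041828]
[0.43241402 0.12909322 0.13208796] 0.14408796438965174
[0.5399 0.1211 0.1441]
[0.534  0.0933 0.1441]
[0.4556 0.141  0.1441]
[0.4494 0.1115 0.1441]
bar yaw -0.22150518215343376 front [0.53695529 0.10720695 0.14408796] 0.028423976792135316
```

```bash
python3 -m inch '[[0,0,-0.001,0.025,0,0,0],[0,0,-0.002,0.055,0,0,0],[0,0,-0.002,0.08,0,0,0],[0,0,-0.002,0.095,0,0,0],[0,0,-0.002,0.102,0,0,0],[0,0,-0.002,0.102,0,0,0],[0,0,-0.002,0.102,0,0,0]]'; python3 - <<'E'
from h import *
c=calibration("wrist"); im=get_image("wrist")[:,:,::-1]; cv2.imwrite("pics/w3.png",im)
np.save("w3.npy",np.array(c["extrinsics"]))
im=get_image("side")[:,:,::-1]; cv2.imwrite("pics/side3.png",cv2.resize(im[180:320,180:360],None,fx=4,fy=4,interpolation=cv2.INTER_CUBIC)) 
E
```

```text
t: 5.18
eef_pos: [0.4331, 0.1321, 0.0309]
tcp_rot: [-0.0, 0.994, -0.105, 0.0]
force: [0.5, 0.5, -2.4]
width: 0.0284
```

View pics/w3.png

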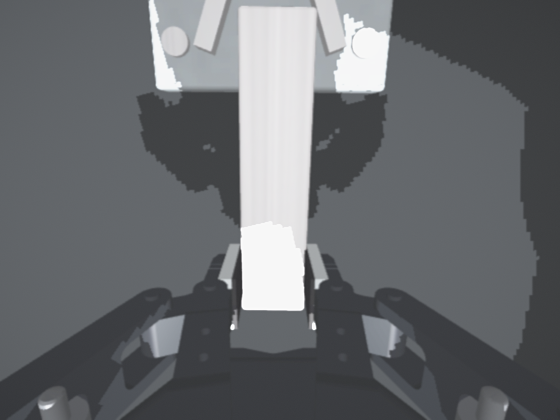

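View pics/side3.png

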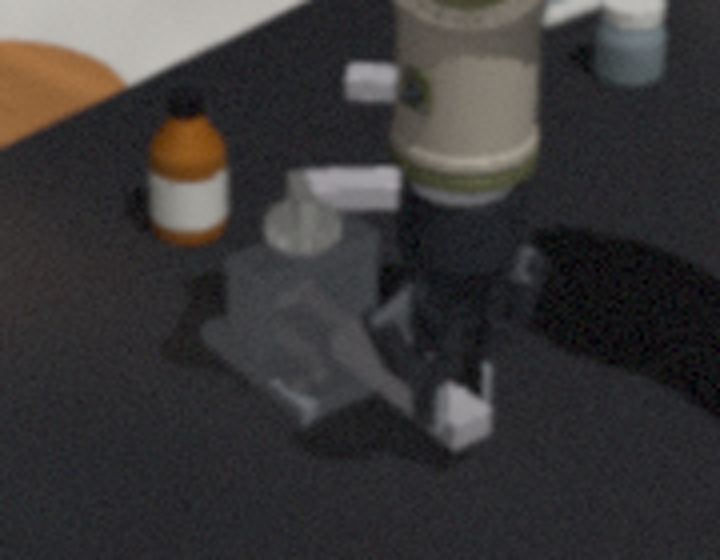

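```bash
python3 - <<'E'
from h import *
c=calibration("wrist"); c["extrinsics"]=np.load("w3.npy")
s=get_state();p=s["eef_pos"];zt=p[2]-.008+.02;print(p)
FL,FR=on(c,157,90.5,.015),on(c,387,91,.015); fl=[on(c,216,50,.025),on(c,325,50,.025)]; B=[on(c,174,41,.017),on(c,367,42,.017)]
yaw=-.213
e=np.array([np.cos(yaw),np.sin(yaw)]);n=np.array([-e[1],e[0]])
o=(FL+FR)[:2]/2+.075*e; print("origin",o,"w",np.linalg.norm(FL-FR),"yaw",np.arctan2(-(FL-FR)[0],(FL-FR)[1]))
C=lambda a:(np.array([(a[:2]-o)@e,(a[:2]-o)@n])*1000).round(1)
print("flare",[C(a) for a in fl],"bolts",[C(a) for a in B])
print("bar",[C(on(c,*q,zt)) for q in [(239,10),(316,10),(240.5,230),(308,230)]], "tcp",C(p))
E
python3 - <<'E'
import cv2
im=cv2.imread("pics/w3.png"); cv2.imwrite("pics/w3z.png",cv2.resize(im[0:110,140:400],None,fx=3,fy=3,interpolation=cv2.INTER_CUBIC))
E
```

```text
[0.43364935 0.13241216 0.03149568]
origin [0.58563255 0.10035408] w 0.11006756618729818 yaw -0.21269317100013585
flare [array([-59.1,  24.3]), array([-59., -23.])] bolts [array([-54. ,  44.5]), array([-54.2, -43.1])]
bar [array([-49.1,  12.1]), array([-49. , -16.2]), array([-135.3,   13.8]), array([-135.2,  -16.1])] tcp [-155.3   -0.8]
```

View pics/w3z.png

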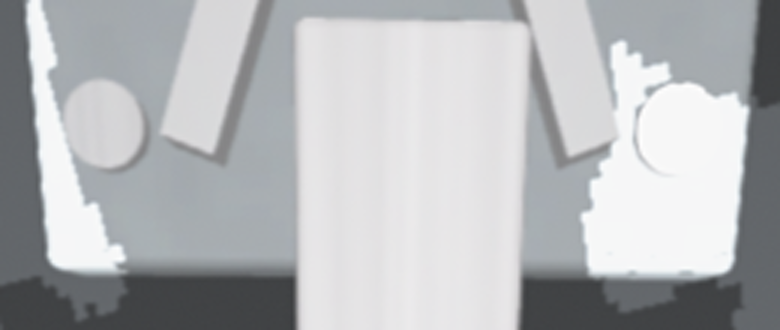

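```bash
python3 -m inch '[[0,0,-0.001,0,0,0,-0.005],[0,0,-0.002,0,0,0,-0.01],[0,0,-0.002,0.003,0,0,-0.01],[0,0,-0.002,0.005,0,0,-0.01],[0,0,-0.002,0.006,0,0,-0.01],[0,0,-0.002,0.006,0,0,-0.01]]'
```

```text
t: 5.78
eef_pos: [0.4329, 0.1343, 0.024]
tcp_rot: [0.0, 0.995, -0.1, -0.0]
force: [-1.7, -0.6, -2.5]
width: 0.028
```

```bash
python3 -m inch '[[0,0.006,0,0,0,0,0],[0,0.012,0,0,0,0,0],[0,0.018,0,0,0,0,0],[0,0.024,0,0,0,0,0],[0,0.03,0,0,0,0,0],[0,0.035,0,0,0,0,0],[0,0.035,0,0,0,0,0]]'; python3 - <<'E'
from h import *
print(get_state()["force"],get_state()["torque"],get_state()["eef_pos"])
c=calibration("wrist"); im=get_image("wrist")[:,:,::-1]; cv2.imwrite("pics/w4.png",im)
np.save("w4.npy",np.array(c["extrinsics"]))
E
```

```text
t: 6.37
eef_pos: [0.4685, 0.1271, 0.0243]
tcp_rot: [-0.0, 0.995, -0.1, 0.0]
force: [1.0, -0.2, -2.2]
width: 0.0282
[ 0.99004695 -0.19222128 -2.16400067] [0.01483511 0.1504339  0.03779156] [0.46851607 0.12713189 0.02431869]
```

View pics/w4.png

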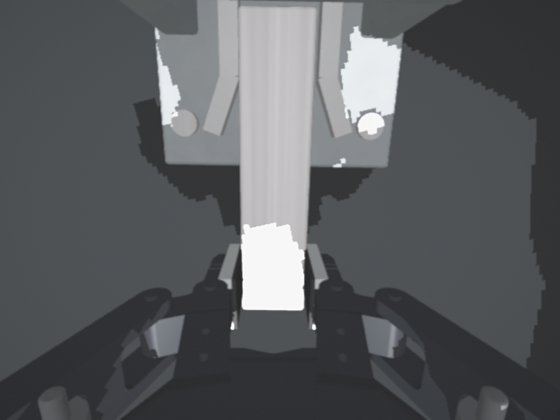

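```bash
python3 -m inch '[[0,0.005,0,0,0,0,0],[0,0.01,0,0,0,0,0],[0,0.015,0,0,0,0,0],[0,0.02,0,0,0,0,0],[0,0.025,0,0,0,0,0],[0,0.029,0.0003,0,0,0,0],[0,0.032,0.0003,0,0,0,0],[0,0.032,0.0003,0,0,0,0]]'; python3 - <<'E'
from h import *
for i in range(1): print(get_state()["force"],get_state()["torque"],get_state()["eef_pos"])
E
```

```text
t: 7.08
eef_pos: [0.4993, 0.1206, 0.0243]
tcp_rot: [-0.0, 0.995, -0.1, 0.0]
force: [-0.8, -0.3, -1.9]
width: 0.0284
[-0.82125231 -0.25991466 -1.89436485] [0.02318044 0.11853092 0.02225437] [0.49929834 0.12055281 0.02428878]
```

Now slow steps towards the stop.

```bash
python3 -m inch '[[0,0.001,0,0,0,0,0],[0,0.002,0,0,0,0,0],[0,0.003,0,0,0,0,0],[0,0.003,0,0,0,0,0]]';  python3 -m inch '[[0,0.001,0,0,0,0,0],[0,0.0015,0,0,0,0,0],[0,0.0015,0,0,0,0,0]]'; python3 -m inch '[[0,0.0007,0,0,0,0,0],[0,0.0014,0,0,0,0,0],[0,0.0014,0,0,0,0,0]]'
```

```text
t: 7.42
eef_pos: [0.5017, 0.1201, 0.0243]
tcp_rot: [0.0, 0.995, -0.1, 0.0]
force: [0.6, -0.8, -2.2]
width: 0.0283
t: 7.67
eef_pos: [0.5032, 0.1198, 0.0243]
tcp_rot: [0.0, 0.995, -0.1, 0.0]
force: [0.2, -1.4, -3.5]
width: 0.0284
t: 7.92
eef_pos: [0.5043, 0.1196, 0.0242]
tcp_rot: [0.0, 0.995, -0.1, -0.0]
force: [0.5, 0.5, -1.6]
width: 0.0279
```

```bash
for i in 1 2; do echo; done; python3 -m inch '[[0,0.0005,0,0,0,0,0],[0,0.001,0,0,0,0,0],[0,0.001,0,0,0,0,0]]'; python3 -m inch '[[0,0.0005,0,0,0,0,0],[0,0.001,0,0,0,0,0],[0,0.001,0,0,0,0,0]]';python3 -m inch '[[0,0.0005,0,0,0,0,0],[0,0.001,0,0,0,0,0],[0,0.001,0,0,0,0,0]]'
```

```text
t: 8.17
eef_pos: [0.5044, 0.1196, 0.0239]
tcp_rot: [0.0, 0.995, -0.1, -0.001]
force: [-5.2, 0.5, -2.5]
width: 0.0285
t: 8.42
eef_pos: [0.5044, 0.1196, 0.0236]
tcp_rot: [0.0, 0.995, -0.1, -0.002]
force: [-8.3, 1.6, -1.4]
width: 0.0285
t: 8.67
eef_pos: [0.5044, 0.1196, 0.0233]
tcp_rot: [0.001, 0.995, -0.099, -0.003]
force: [-12.3, 2.6, 0.7]
width: 0.0284
```

```bash
python3 -m inch '[[0,-0.0015,0,0.0005,0,0,0],[0,-0.002,0,0.0012,0,0,0],[0,-0.002,0,0.0012,0,0,0]]'; python3 - <<'E'
from h import *
c=calibration("wrist"); im=get_image("wrist")[:,:,::-1]; cv2.imwrite("pics/w5.png",im)
np.save("w5.npy",np.array(c["extrinsics"]))
im=get_image("side")[:,:,::-1]; cv2.imwrite("pics/side5.png",cv2.resize(im[180:320,180:360],None,fx=4,fy=4,interpolation=cv2.INTER_CUBIC)) 
E
```

```text
t: 8.92
eef_pos: [0.5044, 0.1197, 0.0233]
tcp_rot: [0.0, 0.995, -0.1, -0.001]
force: [-8.2, 1.5, 6.0]
width: 0.0282
```

View pics/w5.png

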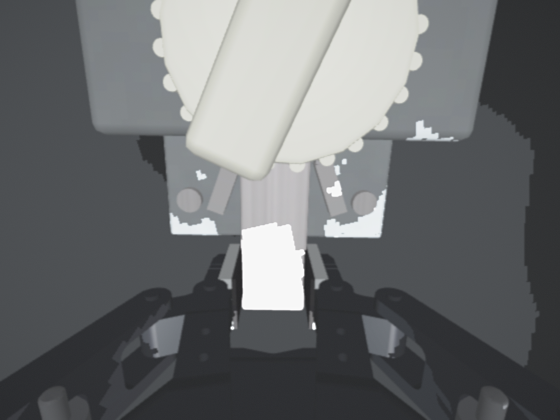

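View pics/side5.png

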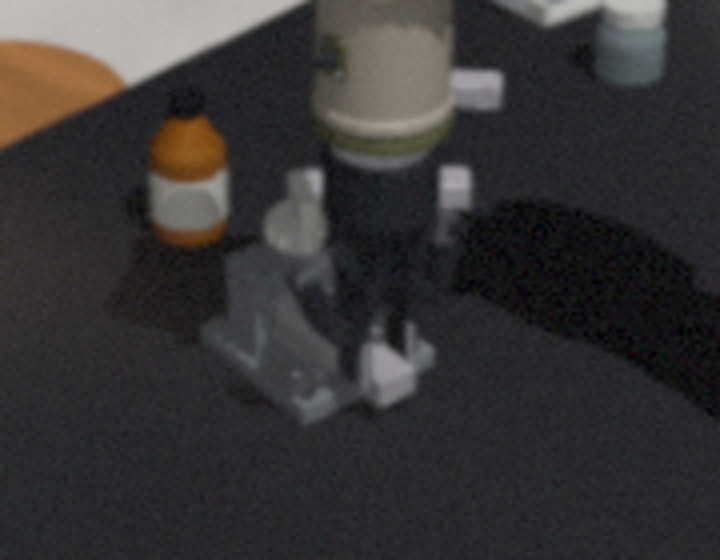

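```bash
python3 - <<'E'
from h import *
c=calibration("wrist"); c["extrinsics"]=np.load("w5.npy")
FL,FR=on(c,171,235,.015),on(c,382,237,.015); r=[on(c,242,309.5,.035),on(c,303,309.5,.035)]
print(FL,FR,np.linalg.norm(FL-FR),np.arctan2(-(FL-FR)[0],(FL-FR)[1]))
e=np.array([np.cos(-.213),np.sin(-.213)]);n=np.array([-e[1],e[0]]);m=(FL+FR)[:2]/2
for a in r: print((a[:2]-m)@e,(a[:2]-m)@n)
E
```

```text
[0.52471083 0.17003068 0.015     ] [0.5019054 0.0630315 0.015    ] 0.1094025237475142 -0.2099942994094054
-0.030294104348359312 0.0164981826170448
-0.02991497491638756 -0.013001605410616799
```

```bash
python3 -m inch '[[0,-0.001,0,0,0,0,0],[0,-0.001,0,0,0,0,0],[100,-0.001,0,0,0,0,0],[100,-0.001,0,0,0,0,0],[100,-0.001,0,0,0,0,0],[100,-0.001,0,0,0,0,0],[100,-0.001,0,0,0,0,0]]'; python3 - <<'E'
from h import *
print(get_state()["joints"].round(3),get_state()["force"])
im=get_image("wrist")[:,:,::-1]; cv2.imwrite("pics/w6.png",im)
E
```

```text
t: 9.6
eef_pos: [0.5047, 0.1196, 0.0232]
tcp_rot: [-0.0, 0.995, -0.1, 0.0]
force: [0.3, 0.2, -0.0]
width: 0.0848
[ 0.22   0.398 -0.622  1.922  0.29   0.911 -2.315] [ 0.34481334  0.20970115 -0.01405756]
```

View pics/w6.png

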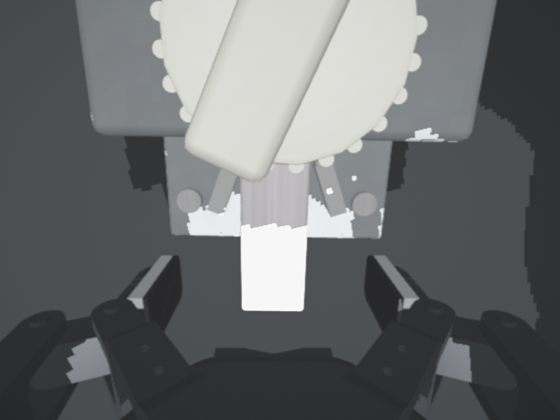

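```bash
python3 -m inch '[[100,0,0,-0.02,0,0,0],[100,0,0,-0.055,0,0,0],[100,0,0,-0.095,0,0,-0.05],[100,0,0,-0.135,0,0,-0.15],[100,0,0,-0.17,0,0,-0.27],[100,0,0,-0.18,0,0,-0.39],[100,0,0,-0.18,0,0,-0.51],[100,0,0,-0.18,0,0,-0.63],[100,0,0,-0.18,0,0,-0.75],[100,0,0,-0.18,0,0,-0.87]]'; python3 -m inch '[[100,0,0,0,0,0,-0.12],[100,0,0,0,0,0,-0.24],[100,0,0,0,0,0,-0.36],[100,0,0,0,0,0,-0.48],[100,0,0,0,0,0,-0.6],[100,0,0,0,0,0,-0.72],[100,0,0,0,0,0,-0.84],[100,0,0,0,0,0,-0.96],[100,0,0,0,0,0,-1.08],[100,0,0,0,0,0,-1.2]]'; python3 - <<'E'
from h import *
print(get_state()["joints"].round(3))
c=calibration("wrist"); im=get_image("wrist")[:,:,::-1]; cv2.imwrite("pics/w7.png",im)
np.save("w7.npy",np.array(c["extrinsics"]))
im=get_image("top")[:,:,::-1]; cv2.imwrite("pics/top7.png",im)
todo([.585,.1,.2],2.56)
E
```

```text
t: 10.48
eef_pos: [0.5045, 0.1195, 0.2032]
tcp_rot: [0.0, 0.943, 0.331, 0.0]
force: [0.1, -0.4, 0.5]
width: 0.0855
t: 11.32
eef_pos: [0.5045, 0.1196, 0.2031]
tcp_rot: [0.0, 0.592, 0.806, 0.0]
force: [0.4, 0.1, 0.3]
width: 0.0852
[ 0.507  0.223 -0.925  1.741  0.186  1.27  -0.157]
shift [-0.0426  0.0711  0.0031] turn [ 0.000e+00  1.000e-04 -6.879e-01] t 11.4167 w 0.08562988848416019
```

View pics/w7.png

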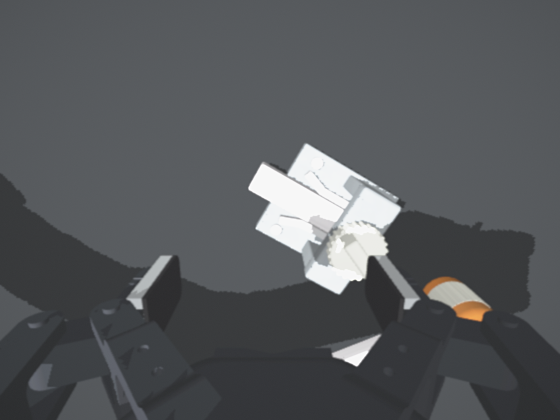

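View pics/top7.png

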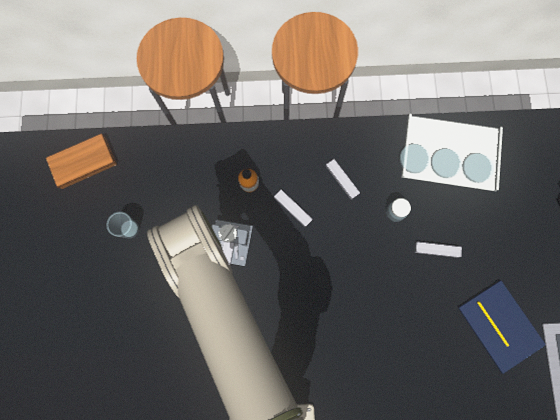

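```bash
python3 - <<'E'
from h import *
todo([.618,.078,.2],2.56)
E
```

```text
shift [-0.0734  0.0961  0.0031] turn [ 0.000e+00  1.000e-04 -6.879e-01] t 11.4167 w 0.08562988848416019
```

```bash
python3 -m inch '[[100,-0.012,0.016,0,0,0,-0.12],[100,-0.024,0.032,0,0,0,-0.24],[100,-0.036,0.048,0,0,0,-0.36],[100,-0.05,0.064,0,0,0,-0.48],[100,-0.062,0.08,0,0,0,-0.6],[100,-0.073,0.096,0.003,0,0,-0.688],[100,-0.073,0.096,0.003,0,0,-0.688],[100,-0.073,0.096,0.003,0,0,-0.688]]'; python3 - <<'E'
from h import *
print(get_state()["joints"].round(3))
c=calibration("wrist"); im=get_image("wrist")[:,:,::-1]; cv2.imwrite("pics/w8.png",im)
np.save("w8.npy",np.array(c["extrinsics"]))
E
```

```text
t: 12.08
eef_pos: [0.6179, 0.0778, 0.1993]
tcp_rot: [-0.001, 0.29, 0.957, 0.0]
force: [-0.5, 0.9, 0.0]
width: 0.0853
[ 0.486  0.509 -0.939  1.472  0.412  1.37   0.507]
```

View pics/w8.png

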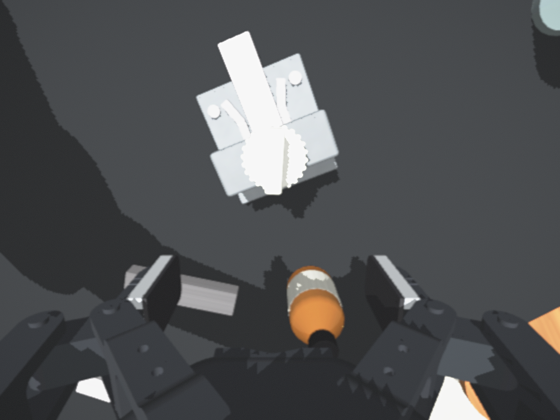

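```bash
python3 - <<'E'
import cv2
im=cv2.imread("pics/w8.png")[100:210,200:345]
g=cv2.resize(im,None,fx=5,fy=5,interpolation=cv2.INTER_CUBIC)
import numpy as np
g=np.clip((g.astype(float)-150)*2.4,0,255).astype(np.uint8)
cv2.imwrite("pics/w8z.png",g)
E
```

```text
(no output)
```

View pics/w8z.png

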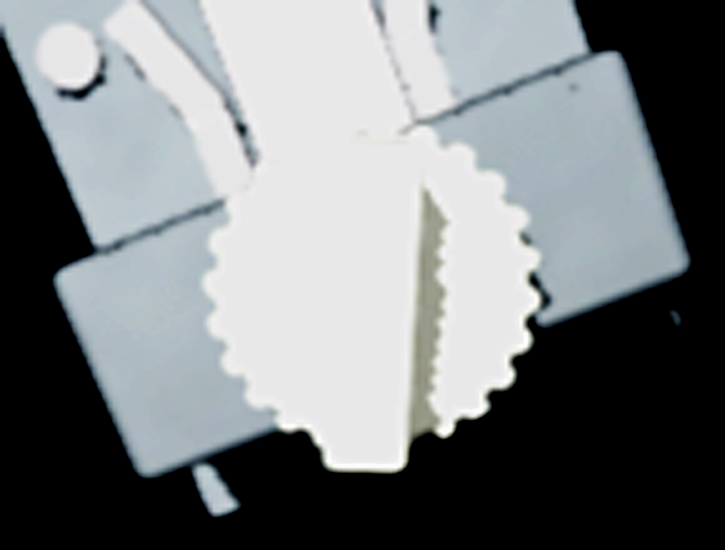

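```bash
python3 - <<'E'
from h import *
c=calibration("wrist"); c["extrinsics"]=np.load("w8.npy")
f=lambda x,y,z:on(c,200+x/5-.4,100+y/5-.4,z)
a,b=f(424,165,.126),f(408,460,.126); d=a-b; print("edge yaw",np.arctan2(d[1],d[0]), np.linalg.norm(d))
e=np.array([d[0],d[1]])/np.linalg.norm(d[:2]); l=f(325,468,.126);r=f(408,468,.126);print("end",l,r,np.linalg.norm(l-r),(l+r)[:2]/2+.023*e)
print("cap",f(373,288,.103), np.linalg.norm(f(205,288,.103)-f(540,288,.103)))
br=[f(615,52,.082),f(692,268,.082),f(145,475,.082),f(55,275,.082)]
print("bridge ctr",sum(br)/4,[np.linalg.norm(br[i]-br[(i+1)%4]).round(4) for i in range(4)])
E
```

```text
edge yaw 2.5074058326298174 0.04102311515065592
end [0.60061474 0.08302509 0.126     ] [0.60718757 0.09286707 0.126     ] 0.011834971539307912 [0.58537342 0.1015741 ]
cap [0.58563009 0.10134561 0.103     ] 0.05118393505343941
bridge ctr [0.58557301 0.10134958 0.082     ] [np.float64(0.0371), np.float64(0.0985), np.float64(0.0368), np.float64(0.0979)]
```

```bash
python3 - <<'E'
from h import *
todo([.5855,.1013,.108],2.515)
E
```

```text
shift [0.039  0.0013 0.0918] turn [ 0.     -0.0011  0.0387] t 12.1333 w 0.08515483421804451
```

```bash
python3 -m inch '[[100,0.02,0.0005,0,0,0,0.03],[100,0.035,0.001,0.01,0,0,0.039],[100,0.039,0.0012,0.03,0,0,0.039],[100,0.039,0.0012,0.055,0,0,0.039],[100,0.039,0.0012,0.075,0,0,0.039],[100,0.039,0.0012,0.087,0,0,0.039],[100,0.039,0.0012,0.091,0,0,0.039],[100,0.039,0.0012,0.091,0,0,0.039],[100,0.039,0.0012,0.091,0,0,0.039]]' ; python3 - <<'E'
from h import *
todo([.5855,.1013,.108],2.515)
print(get_state()["force"])
im=get_image("wrist")[:,:,::-1]; cv2.imwrite("pics/w9.png",im)
E
```

```text
t: 12.88
eef_pos: [0.5862, 0.101, 0.1102]
tcp_rot: [0.001, 0.307, 0.952, 0.0]
force: [-0.1, -0.1, 0.8]
width: 0.0855
shift [ 0.0007 -0.0002  0.0022] turn [0.0009 0.0009 0.0032] t 12.8833 w 0.0855259772913367
[-0.05489623 -0.14312449  0.8328754 ]
```

View pics/w9.png

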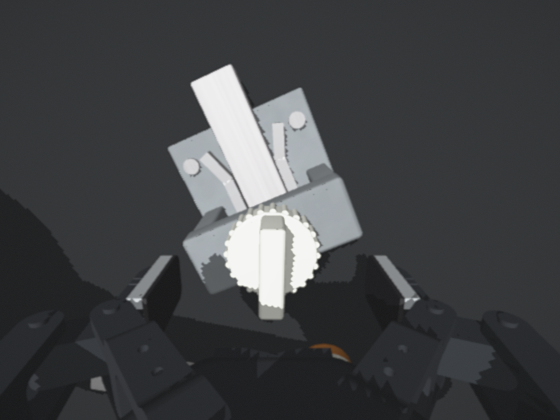

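```bash
python3 -m inch '[[0,-0.0005,0,0.002,0,0,0],[0,-0.0005,0,0.002,0,0,0],[0,-0.0005,0,0.002,0,0,0],[0,-0.0005,0,0.002,0,0,0],[0,-0.0005,0,0.002,0,0,0],[0,-0.0005,0,0.002,0,0,0],[0,-0.0005,0,0.002,0,0,0],[0,-0.0005,0,0.002,0,0,0],[0,-0.0005,0,0.002,0,0,0],[0,-0.0005,0,0.002,0,0,0]]' 50; cat > q.py <<'E'
from h import *
s=get_state();q=s["tcp_rot"]
print("yaw %.3f"%(2*np.arctan2(q[2],q[1])),"T",s["torque"].round(3),"F",s["force"].round(1),"w %.4f"%s["width"],"j7 %.3f"%s["joints"][6],"t %.2f"%s["t"],"p",s["eef_pos"].round(4))
E
python3 q.py
```

```text
t: 13.77
eef_pos: [0.5863, 0.1003, 0.1073]
tcp_rot: [0.0, 0.306, 0.952, -0.0]
force: [-1.7, -0.5, 4.3]
width: 0.0107
yaw 2.519 T [-0.12   0.305 -0.004] F [-1.7 -0.5  4.3] w 0.0107 j7 0.387 t 13.77 p [0.5863 0.1003 0.1073]
```

```bash
python3 -m inch '[[0,0,0,-0.001,0,0,0.05],[0,0,0,-0.001,0,0,0.1],[0,0,0,-0.001,0,0,0.15]]'>/dev/null; python3 q.py;  python3 -m inch '[[0,0,0,0,0,0,0.08],[0,0,0,0,0,0,0.16],[0,0,0,0,0,0,0.24]]'>/dev/null; python3 q.py
```

```text
yaw 2.367 T [ 0.142 -0.568  0.285] F [ 2.   0.6 -4.9] w 0.0104 j7 0.248 t 14.02 p [0.5862 0.1003 0.1074]
yaw 2.125 T [ 0.242 -0.671  0.221] F [ 2.5  0.7 -4.4] w 0.0109 j7 0.026 t 14.27 p [0.5862 0.1004 0.1074]
```

```bash
python3 -m inch '[[0,0,0,0.0005,0,0,0.08],[0,0,0,0.0005,0,0,0.16],[0,0,0,0.0005,0,0,0.2]]'>/dev/null; python3 q.py;  python3 -m inch '[[0,0,0,0,0,0,0.06],[0,0,0,0,0,0,0.12]]'>/dev/null; python3 q.py;  python3 -m inch '[[0,0,0,0,0,0,0.06],[0,0,0,0,0,0,0.12]]'>/dev/null; python3 q.py; 
```

```text
yaw 1.925 T [ 0.089 -0.281  0.258] F [ 1.8  0.2 -1.9] w 0.0110 j7 -0.160 t 14.52 p [0.5864 0.1004 0.1074]
yaw 1.806 T [ 0.081 -0.365  0.249] F [ 2.5 -0.   0. ] w 0.0109 j7 -0.269 t 14.68 p [0.5864 0.1005 0.1074]
yaw 1.686 T [ 0.039 -0.379  0.254] F [ 1.4  0.1 -1. ] w 0.0109 j7 -0.381 t 14.85 p [0.5864 0.1004 0.1074]
```

```bash
for k in 1 2 3; do python3 -m inch '[[0,0,0,0,0,0,0.06],[0,0,0,0,0,0,0.12]]'>/dev/null; python3 q.py; done
```

```text
yaw 1.566 T [ 0.145 -0.461  0.232] F [ 2.   0.5 -1.4] w 0.0110 j7 -0.492 t 15.02 p [0.5864 0.1005 0.1074]
yaw 1.446 T [ 0.075 -0.516  0.24 ] F [ 2.7  0.6 -1.8] w 0.0107 j7 -0.604 t 15.18 p [0.5865 0.1004 0.1074]
yaw 1.326 T [ 0.054 -0.479  0.213] F [ 1.6  1.3 -1.3] w 0.0106 j7 -0.715 t 15.35 p [0.5865 0.1004 0.1074]
```

```bash
python3 -m inch '[[0,0,0,0,0,0,0.06],[0,0,0,0,0,0,0.12]]'>/dev/null; python3 q.py; python3 -m inch '[[0,0,0,0,0,0,0.06],[0,0,0,0,0,0,0.12]]'>/dev/null; python3 q.py
```

```text
yaw 1.206 T [ 0.005 -0.526  0.244] F [ 2.2  1.7 -2.1] w 0.0106 j7 -0.827 t 15.52 p [0.5866 0.1004 0.1074]
yaw 1.086 T [ 0.061 -0.602  0.212] F [ 2.7  0.5 -1.9] w 0.0107 j7 -0.940 t 15.68 p [0.5866 0.1004 0.1074]
```

```bash
python3 -m inch '[[0,0,0,0,0,0,0.06],[0,0,0,0,0,0,0.12]]'>/dev/null; python3 q.py; python3 -m inch '[[0,0,0,0,0,0,0.06],[0,0,0,0,0,0,0.12]]'>/dev/null; python3 q.py;  python3 -m inch '[[0,0,0,0,0,0,0.06],[0,0,0,0,0,0,0.12]]'>/dev/null; python3 q.py
```

```text
yaw 0.966 T [ 0.032 -0.587  0.246] F [ 3.4  0.1 -2. ] w 0.0104 j7 -1.052 t 15.85 p [0.5866 0.1004 0.1074]
yaw 0.846 T [ 0.021 -0.676  0.271] F [ 3.   0.9 -2.3] w 0.0109 j7 -1.164 t 16.02 p [0.5866 0.1004 0.1074]
yaw 0.726 T [ 0.008 -0.656  0.294] F [ 2.8  1.6 -1.5] w 0.0107 j7 -1.277 t 16.18 p [0.5867 0.1003 0.1074]
```

```bash
python3 -m inch '[[0,0,0,0,0,0,0.06],[0,0,0,0,0,0,0.12]]'>/dev/null; python3 q.py; python3 -m inch '[[0,0,0,0,0,0,0.06]]'>/dev/null; python3 q.py;  python3 -m inch '[[0,0,0,0,0,0,0.06]]'>/dev/null; python3 q.py
```

```text
yaw 0.606 T [ 0.004 -0.663  0.234] F [ 2.2 -0.6 -1. ] w 0.0107 j7 -1.389 t 16.35 p [0.5867 0.1003 0.1074]
yaw 0.546 T [-0.007 -0.701  0.255] F [ 2.7 -0.4 -1.5] w 0.0106 j7 -1.446 t 16.43 p [0.5867 0.1003 0.1074]
yaw 0.486 T [-0.035 -0.733  0.241] F [ 3.   0.3 -2.7] w 0.0107 j7 -1.502 t 16.52 p [0.5867 0.1003 0.1073]
```

```bash
python3 -m inch '[[0,0,0,0,0,0,0.06],[0,0,0,0,0,0,0.12]]'>/dev/null; python3 q.py; python3 -m inch '[[0,0,0,0,0,0,0.06]]'>/dev/null; python3 q.py;  python3 -m inch '[[0,0,0,0,0,0,0.06]]'>/dev/null; python3 q.py; python3 -m inch '[[0,0,0,0,0,0,0.06]]'>/dev/null; python3 q.py
```

```text
yaw 0.366 T [-0.109 -0.737  0.229] F [ 2.6 -0.5 -1.7] w 0.0110 j7 -1.615 t 16.68 p [0.5867 0.1003 0.1074]
yaw 0.306 T [-0.113 -0.733  0.179] F [ 3.  -0.6 -1.9] w 0.0101 j7 -1.672 t 16.77 p [0.5867 0.1002 0.1074]
yaw 0.246 T [-0.025 -0.698  0.226] F [ 3.4 -0.5 -1.3] w 0.0107 j7 -1.728 t 16.85 p [0.5867 0.1002 0.1074]
yaw 0.186 T [-0.086 -0.735  0.254] F [ 3.7 -0.8 -1.6] w 0.0106 j7 -1.785 t 16.93 p [0.5867 0.1002 0.1074]
```

```bash
python3 -m inch '[[100,0,0,0,0,0,0],[100,0,0,0,0,0,0],[100,0,0,0,0,0,0],[100,0,0,0,0,0,0],[100,0,0,0,0,0,0],[100,0,0,-0.01,0,0,0],[100,0,0,-0.01,0,0,-0.12],[100,0,0,-0.01,0,0,-0.24],[100,0,0,-0.01,0,0,-0.36],[100,0,0,-0.01,0,0,-0.48]]'>/dev/null; python3 q.py; python3 -m inch '[[100,0,0,0,0,0,-0.12],[100,0,0,0,0,0,-0.24],[100,0,0,0,0,0,-0.36],[100,0,0,0,0,0,-0.48],[100,0,0,0,0,0,-0.6],[100,0,0,0,0,0,-0.72],[100,0,0,0,0,0,-0.84],[100,0,0,0,0,0,-0.96],[100,0,0,0,0,0,-1.08],[100,0,0,0,0,0,-1.2]]'>/dev/null; python3 -m inch '[[100,0,0,0,0,0,-0.12],[100,0,0,0,0,0,-0.24],[100,0,0,0,0,0,-0.36],[100,0,0,0,0,0,-0.48],[100,0,0,0,0,0,-0.6],[100,0,0,0,0,0,-0.72],[100,0,0,0,0,0,-0.84],[100,0,0,0,0,0,-0.96],[100,0,0,0,0,0,-1.08],[100,0,0,0,0,0,-1.2]]'>/dev/null; python3 q.py;python3 - <<'E'
from h import *
im=get_image("wrist")[:,:,::-1]; cv2.imwrite("pics/w10.png",im)
todo([.5862,.1005,.1075],.186+np.pi)
E
```

```text
yaw 0.675 T [ 0.046 -0.035 -0.032] F [ 0.3 -0.5  0.4] w 0.0856 j7 -1.319 t 17.77 p [0.5864 0.1004 0.1185]
yaw 3.075 T [ 0.037 -0.03   0.01 ] F [-0.7  0.5 -0. ] w 0.0855 j7 0.908 t 19.43 p [0.5865 0.1001 0.1184]
shift [0.0003 0.0006 0.0108] turn [-0.0006  0.0004 -0.2443] t 19.4833 w 0.08547310588591178
```

View pics/w10.png

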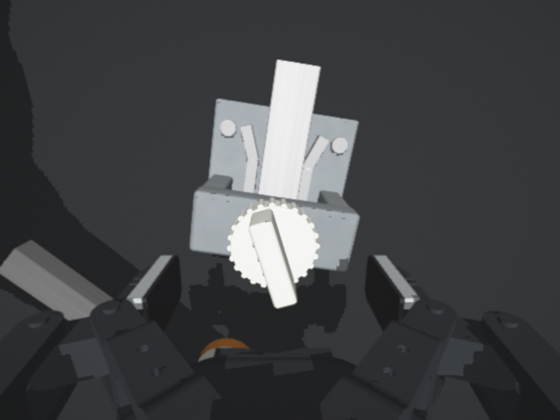

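```bash
python3 -m inch '[[100,0,0,0.0,0,0,-0.12],[100,0,0,0.0,0,0,-0.244],[100,0,0,0.005,0,0,-0.244],[100,0,0.0003,0.01,0,0,-0.244],[100,0,0.0003,0.01,0,0,-0.244]]'>/dev/null; python3 -m inch '[[0,0,0,0,0,0,0],[0,0,0,0,0,0,0],[0,0,0,0,0,0,0],[0,0,0,0,0,0,0],[0,0,0,0,0,0,0],[0,0,0,0,0,0,0],[0,0,0,0,0,0,0],[0,0,0,0,0,0,0],[0,0,0,0,0,0,0],[0,0,0,0,0,0,0]]' 50 >/dev/null; python3 q.py; python3 -m inch '[[0,0,0,0,0,0,0.06]]'>/dev/null; python3 q.py;  python3 -m inch '[[0,0,0,0,0,0,0.06]]'>/dev/null; python3 q.py; python3 -m inch '[[0,0,0,0,0,0,0.06]]'>/dev/null; python3 q.py
```

```text
yaw 3.312 T [-0.48  -0.372  0.105] F [ 1.5 -2.   2.8] w 0.0106 j7 1.117 t 20.73 p [0.5866 0.1003 0.1079]
yaw 3.253 T [-0.682 -0.283  0.253] F [ 0.9 -3.1  4.6] w 0.0109 j7 1.064 t 20.82 p [0.5867 0.1003 0.1079]
yaw 3.190 T [-0.618 -0.323  0.302] F [ 1.4 -3.   4.3] w 0.0110 j7 1.006 t 20.90 p [0.5866 0.1003 0.1079]
yaw 3.130 T [-0.643 -0.315  0.289] F [ 0.3 -3.3  4.8] w 0.0107 j7 0.951 t 20.98 p [0.5867 0.1003 0.1079]
```

```bash
python3 -m inch '[[0,0,0,0,0,0,0.06]]'>/dev/null; python3 q.py;  python3 -m inch '[[0,0,0,0,0,0,0.06]]'>/dev/null; python3 q.py; python3 -m inch '[[0,0,0,0,0,0,0.06]]'>/dev/null; python3 q.py; python3 -m inch '[[0,0,0,0,0,0,0.06]]'>/dev/null; python3 q.py
```

```text
yaw 3.070 T [-0.692 -0.313  0.362] F [ 1.5 -2.2  3.5] w 0.0109 j7 0.896 t 21.07 p [0.5867 0.1002 0.108 ]
yaw 3.010 T [-0.692 -0.272  0.39 ] F [ 0.1 -3.1  4.1] w 0.0109 j7 0.842 t 21.15 p [0.5867 0.1003 0.108 ]
yaw 2.950 T [-0.753 -0.285  0.418] F [ 0.9 -2.8  4.1] w 0.0110 j7 0.787 t 21.23 p [0.5867 0.1003 0.108 ]
yaw 2.890 T [-0.766 -0.279  0.44 ] F [ 1.8 -3.4  4.7] w 0.0111 j7 0.732 t 21.32 p [0.5867 0.1002 0.108 ]
```

```bash
python3 -m inch '[[0,0,0,0,0,0,0.04]]'>/dev/null; python3 q.py;  python3 -m inch '[[0,0,0,0,0,0,0.04]]'>/dev/null; python3 q.py; python3 -m inch '[[0,0,0,0,0,0,0.04]]'>/dev/null; python3 q.py; python3 -m inch '[[0,0,0,0,0,0,0.04]]'>/dev/null; python3 q.py
```

```text
yaw 2.850 T [-0.714 -0.25   0.414] F [ 0.4 -3.   4.7] w 0.0110 j7 0.696 t 21.40 p [0.5867 0.1002 0.108 ]
yaw 2.811 T [-0.682 -0.266  0.203] F [ 0.5 -2.9  4.5] w 0.0108 j7 0.660 t 21.48 p [0.5866 0.1002 0.108 ]
yaw 2.771 T [-0.73  -0.184  0.079] F [ 0.7 -2.4  4.1] w 0.0104 j7 0.624 t 21.57 p [0.5867 0.1002 0.108 ]
yaw 2.730 T [-0.739 -0.319 -0.055] F [ 1.  -2.9  5.5] w 0.0109 j7 0.587 t 21.65 p [0.5867 0.1002 0.108 ]
```

```bash
python3 -m inch '[[0,0,0,0,0,0,0.04]]'>/dev/null; python3 q.py;  python3 -m inch '[[0,0,0,0,0,0,0.04]]'>/dev/null; python3 q.py; python3 -m inch '[[0,0,0,0,0,0,0.04]]'>/dev/null; python3 q.py
```

```text
yaw 2.690 T [-0.671 -0.252 -0.087] F [ 1.1 -2.4  5.3] w 0.0104 j7 0.550 t 21.73 p [0.5867 0.1002 0.108 ]
yaw 2.650 T [-0.641 -0.249 -0.059] F [ 0.9 -3.   4.3] w 0.0106 j7 0.514 t 21.82 p [0.5866 0.1002 0.108 ]
yaw 2.610 T [-0.682 -0.262  0.102] F [ 1.4 -3.4  5.1] w 0.0109 j7 0.477 t 21.90 p [0.5867 0.1002 0.108 ]
```

```bash
python3 -m inch '[[0,0,0,0,0,0,-0.02],[100,0,0,0,0,0,-0.02],[100,0,0,0,0,0,-0.02],[100,0,0,0,0,0,-0.02],[100,0,0,0,0,0,-0.02],[100,0,0,0,0,0,-0.02],[100,0,0,-0.01,0,0,-0.02],[100,0,0,-0.04,0,0,-0.02],[100,-0.03,0,-0.07,0,0,-0.02],[100,-0.06,0,-0.09,0,0,-0.02]]'>/dev/null; python3 -m inch '[[100,0,0,0,0,0,0],[100,0,0,0,0,0,0]]'>/dev/null; python3 q.py; python3 - <<'E'
from h import *
c=calibration("wrist"); im=get_image("wrist")[:,:,::-1]; cv2.imwrite("pics/w11.png",im)
np.save("w11.npy",np.array(c["extrinsics"]))
im=get_image("side")[:,:,::-1]; cv2.imwrite("pics/side11.png",cv2.resize(im[180:320,180:360],None,fx=4,fy=4,interpolation=cv2.INTER_CUBIC)) 
E
```

```text
yaw 2.630 T [ 0.048  0.012 -0.014] F [-0.7  0.4 -0.1] w 0.0857 j7 0.599 t 22.90 p [0.6396 0.0694 0.1992]
```

View pics/w11.png

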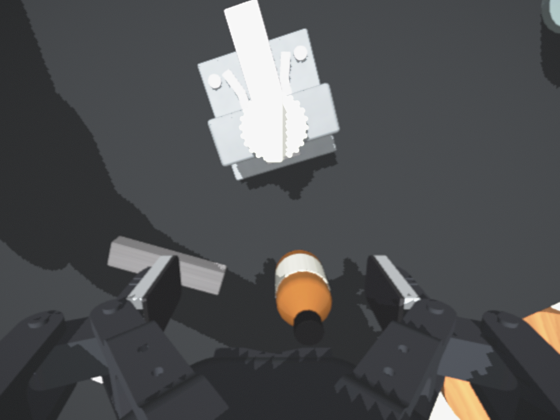

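View pics/side11.png

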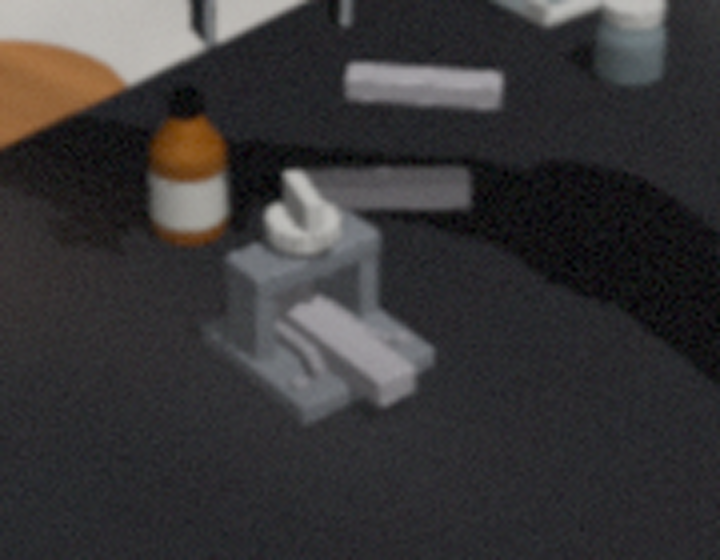

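```bash
python3 - <<'E'
import cv2,numpy as np
im=cv2.imread("pics/w11.png")[0:170,190:350]
g=cv2.resize(im,None,fx=3.5,fy=3.5,interpolation=cv2.INTER_CUBIC)
cv2.imwrite("pics/w11z.png",np.clip((g.astype(float)-150)*2.4,0,255).astype(np.uint8))
E
```

```text
(no output)
```

View pics/w11z.png

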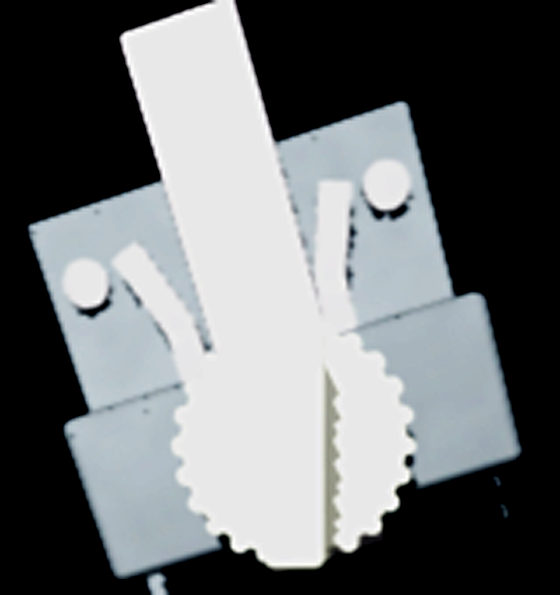

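```bash
python3 - <<'E'
from h import *
c=calibration("wrist"); c["extrinsics"]=np.load("w11.npy")
f=lambda x,y,z:on(c,190+x/3.5-.36,y/3.5-.36,z)[:2]
d=f(325,365,.126)-f(324,555,.126);print("wing yaw",np.arctan2(d[1],d[0]))
A,B=f(28,227,.015),f(407,101,.015); m=(A+B)/2; v=A-B; print("plate w",np.linalg.norm(v))
n=-v/np.linalg.norm(v)*1.0; n=np.array([np.sin(.213),np.cos(.213)]);e=np.array([np.cos(.213),-np.sin(.213)])
o=m+.075*e;print("o",o)
for p in [(121,38),(236,0),(213,345),(322,318)]: 
    a=f(*p,.035);print(((a-o)@e).round(4),((a-o)@n).round(4))
E
```

```text
wing yaw 2.6339080870342704
plate w 0.10816971922032848
o [0.58736082 0.10120892]
-0.105 -0.0132
-0.1045 0.0165
-0.0298 -0.014
-0.0277 0.0157
```

```bash
python3 q.py; python3 - <<'E'
from plant import *
print(job_done())
E
```

```text
yaw 2.634 T [ 0.034  0.034 -0.001] F [0.1 0.6 0.1] w 0.0855 j7 0.599 t 23.00 p [0.6375 0.071  0.1975]
the job is handed in; nothing more can be done
None
```

The bar is home in the clamp and the cap has clicked once. I handed the job in at 23 s with the gripper open and clear of everything. The interface reports no verdict.

**What I did**
- **Bar:** I took the one nearest the base (about 0.60 m away, the next at 0.67 m), gripped it near its rear end and slid it slowly in. It stopped against the steel stop with the sensed force at about 12 N, well under the 40 N limit.
- **Cap:** I turned it clockwise about 2.5 rad at 0.2 to 0.3 N m until the screw met the bar, re-gripping the wing once on the way. The torque then climbed to 0.44 N m, dropped to −0.09 N m and came back to about +0.1 N m. I read that as one click and let go.

**Last checks**
- **Bar position:** its rear end is at clamp x of about −105 mm, which is home. It is roughly 1 mm off the channel's centre line.
- **Wing:** its angle stayed where I released it (2.634 rad).
- **Bystanders:** the arm never came near the beaker or jar. The bottle stood upright where it was in the last side view; I did not re-measure any of them.

**Not confirmed directly**
- **Click count:** the collar's mark is hidden under the cap, so I only have the torque trace for it.
- **Grip force:** I could not measure how hard the screw presses. From the torque I estimate about 40 N, against the 6 N needed.
- **Small disagreements:** the clamp's position varied by about 2 mm between views. The fingers also read 28 mm on the 30 mm bar.

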